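# Brake the bench grinder and hold its guard gate ajar

### The job

The grinding wheel is to be inspected: press the yellow pad of the brake lever down until its catch holds it by itself. Then take the red handle of the gate's bolt, lift the sagging bolt so that its collar rides over the bent-up lip of the keeper while you draw it fully back (do not force it against the keeper), and pull the spring-closed guard gate towards the robot until it stands ajar by about a hand's width. Finish while still holding the gate ajar by the red handle, with the brake still latched; leave the hammer, the wrench and the pan where they lie.

Things in the scene. Friction and masses are not known exactly. Their poses are not given: they have to be found in the camera images.
- guard: green wire-mesh spark guard round a grey bench grinder, bolted to the bench. Its position varies, and so does its yaw by up to 0.3 rad. Origin on the bench under the middle of the closed gate; its x axis points level away from the robot square to the closed gate, y along the closed gate to its hinge (left), z up. All offsets below are in this frame. Gate and posts are 225 mm high at most; the gate spans y -160 to +135 mm, its top rail is 20 mm square, topping out at z 215
- gate_hinge (a point): point on the gate's vertical hinge axis (guard frame -16, 146 mm) at bolt height, z 205 mm
- gate (a joint): angle of the gate in rad: 0 shut, grows to at most 1.2 as the free (right) edge swings towards the robot, i.e. clockwise seen from above. Spring hinges always pull it shut: 0.8 N m at 0, about 1.1 N m at 0.35 rad. The bolt swings with it. The free edge is 306 mm from the hinge axis, so it stands open 306 mm times the sine of the angle
- gate_edge (a point): top outer corner of the gate's free edge, the stile beside the keeper post (z 215 mm)
- bolt (a joint): how far the bolt is drawn back, m: 0 fully home, 0.05 fully back. It slides towards the gate's hinge (guard y when shut) with about 1.5 N of friction and stays where it is left. It starts 0 to 4 mm back. Past 0.028 its nose is clear of the keeper
- barrel (a joint): pitch of the sagging barrel and bolt together, rad: 0 hanging nose down (as it rests by its own weight of about 0.45 kg), 0.062 level, 0.112 the most that it lifts. It pivots on a rivet on the gate's top rail at guard (-34, 10, 205) mm, 120 mm from the handle while the bolt is home (70 mm when fully drawn); raising the handle 8 mm from rest is right, 5 mm is the least that clears the lip, 12 mm the most it goes
- bolt_handle: the red handle: bar square to the bolt, level, pointing at the robot. The body's origin is on the bolt's axis and its own -x axis points along the handle outwards. Red sleeve 16 mm diameter from 22 to 63 mm out, then a 24 mm diameter, 9 mm thick end knob; bare 10 mm stem nearer the bolt
- handle_grip (a point): middle of the red sleeve's length, on its axis, 42 mm out from the bolt's axis and about z 198 mm at rest; nothing stands within 60 mm of it along the gate. Best taken from above with the fingers one each side of it along the bolt
- bolt_collar (a point): middle of the steel collar at the bolt's nose: 26 mm diameter, 10 mm long, on a 12 mm rod. Resting in the fork it hangs behind the lip, 6.5 mm below the lip's top edge
- keeper: steel keeper on the right post: an open-topped fork, 37 mm wide inside, that the bolt's nose lies in; it blocks the gate while the nose is in it. Its gate-side floor edge is bent up into a 4 mm thick lip that the collar catches behind when the bolt is pulled without lifting. Body origin coincides with the guard's
- keeper_lip (a point): middle of the lip's top edge, guard frame (-34, -178, 186.5) mm
- lever_pad: yellow press pad on the front end of the brake lever, 46 mm (x) by 38 mm (y) by 6 mm thick, outside the guard to the right (guard frame 14, -262 mm at the start); the lever is sprung upwards and pivots 225 mm behind the pad (guard +x) at height 205 mm, where a black shoe under it meets the spindle's brake drum. Origin at the pad's middle
- pad_top (a point): middle of the pad's upper face: z 259 mm with the lever up (start), 219 mm latched, 211 mm at the lower stop. A brass catch beside the bar, 55 mm behind the pad, snaps over the bar once the pad has gone below about z 217 mm and then keeps it down when let go; let go sooner it springs up again. It takes 4 to 12 N to push down
- hammer_grip (a point): handle of a loose hammer, 260 mm long, lying in front of the guard, to the left of the gate: leave it
- wrench_grip (a point): loose 180 mm steel wrench lying in front of the gate, flat (8 mm), lower than the gate's bottom edge (25 mm): leave it
- pan_center (a point): loose aluminium pan, 120 mm across and 45 mm high, in front of the guard, to the right of the gate, centre half-way up: leave it

How it is judged:
On the way, in this order (a step that is already met when the one before it is completed fails the run):
1. the brake lever is held down by its catch alone, untouched (height (world z) of pad_top below 0.226 m and contact force between the fingers and lever_pad below 0.3 N), for 0.3 s.
2. the bolt is drawn clear of the keeper (value of joint bolt above 0.03 m), for 0.1 s.
At the end, for the whole second after the job is handed in: The fingers hold the red handle (over 2 N) and keep the gate still and ajar at 0.2 to 0.5 rad (60 to 147 mm at its free edge), the bolt drawn more than 30 mm and the brake lever still latched (pad top below 226 mm) (value of joint gate between 0.2 and 0.5 rad and velocity of joint gate between -0.05 and 0.05 rad/s and contact force between the fingers and bolt_handle above 2 N and value of joint bolt above 0.03 m and height (world z) of pad_top below 0.226 m); the arm keeps its last pose, push and grip.
It fails at once if the keeper is pushed with more than 40 N (the bolt is forced) (contact force between keeper and anything else above 40 N).
It fails at once if the hammer is moved more than 30 mm (distance of hammer_grip from where it was at the start of the episode above 0.03 m).
It fails at once if the wrench is moved more than 30 mm (distance of wrench_grip from where it was at the start of the episode above 0.03 m).
It fails at once if the pan is moved more than 30 mm (distance of pan_center from where it was at the start of the episode above 0.03 m).
It also fails if it takes over 48 s, if anything falls off the work surface, if the arm or the gripper's body presses on something with over 40 N, if the wrist force passes 120 N, or if a joint passes its speed limit or range.

### The arm

A 6-joint arm with a two-finger parallel gripper is mounted at the origin on the work surface. World frame = base frame: x ahead of the robot, y to its left, z up, the work surface at z = 0. Lengths are in m, angles in rad, forces in N, time in s.
With the tool pointing down it reaches from about 0.275 to 0.875 m from the base axis. Payload 12.5 kg.
Tool frame: the origin (TCP) lies on the centre line of the jaws, within the pads' length; the fingertips stand r.tips_ahead ahead of it and the grasp point (between the pads) lies 2 mm behind it (r.tips_ahead is the distance from the TCP to the fingertips, in m); z points along the fingers, y is the line along which they close (so a half turn about z gives the same grasp; the last joint's range is limited). The gripper opens to 85 mm and grips with 20 to 120 N. Pads are 22 mm wide; open, the fingers measure 114 mm over their backs; the gripper's body (76 mm by 85 mm) begins 54 mm behind the grasp point. The pads swing forward as they close: fully open they stand 13 mm farther back than shut.
Start: joints at [1.215, 0.351, 1.652, -0, 1.139, -0.085], TCP at [0.147, 0.53, 0.248] pointing down, gripper open.
Joint ranges: [-2.75, 2.75], [-0.79, 2.1], [0.01, 2.65], [-1.57, 4.71], [0.07, 3.14], [-2.87, 2.87]. Speed limits (rad/s): [2.22, 2.22, 2.79, 3.14, 3.14, 3.14].

### API

Orientations are given as a unit quaternion [x, y, z, w].
In Python, from workcell import monitor, capture, camera_info, r gives the robot as it stands. The module is installed in compiled form; this text tells all that it offers.
- The arm moves only by the shell command python3 -m crank 'ROWS' [FORCE]. ROWS is JSON, a list of rows, each an object with "jaw": the opening, from -1 (shut) to 1 (fully open); "delta_pos": the shift along the world's x, y, z in units of 40 mm (1.0 is 40 mm), a list of three; "twist": the turn about the world's z in units of 0.1 rad (1.0 is 0.1 rad). A call has 1 to 8 rows; each row shifts and turns the commanded pose from where the row before left it; what a row does not reach is not made up. A row lasts 1/12 s, in which the tool goes at most 41.7 mm and 7.16 degrees, less where a joint would pass 70% of its speed; a pose out of reach is approached as far as the arm can. A call with a number of a shift or a turn outside -1 to 1 is refused whole. A call with a gripper value outside its range is refused whole. The fingers move at their own pace and stop on an object; FORCE is the grip in N (left out, the last holds). Time passes only in rows, so rows that do not move let the fingers close. It gives the time, the measured TCP pose, the force, the opening and the grip force at its end, in the units of the state.
- monitor.state(): the state, without advancing time (a new reading comes with each control period).
- capture(name): name is "scene" or "top" or "wrist"; returns (picture, depth): 384x512x3 uint8, blue, green, red; 384x512 float32, m along the optical axis (not along the pixel's ray), 0 where there is no reading.
- camera_info(name): a dict with "fx", "fy", "cx", "cy" (pixels), "D" ([k1, k2, p1, p2, k3] as OpenCV has them; the pictures are not rectified), "rvec" (rotation vector, rad) and "tvec" (3), from world to camera coordinates, as OpenCV has them. Camera axes: x right, y down, z forward; pixel columns grow to the right and rows downward; lengths in m; the calibration is good to about 2 mm. A picture is of the moment at which its call begins: read the wrist's pose just before it. camera_info takes no time and is no camera call; for the wrist camera it gives the pose at the moment of the call.
- r.job_done(): hands the job in; it is judged then, once.
The state is a dict: "clock": time; "joints": joint angles; "joint_velocities": joint speeds; "effort": joint torques, N m; "position": TCP position; "orientation": TCP orientation; "contact_force": force on the tool from outside, world axes, zero at the start; "moment": the same for the moment, N m; "opening": finger opening in m; "finger_force": force on a finger pad.
Only numpy, scipy, OpenCV 4.12 (cv2) and the standard library are available. Lean on these libraries where they do the work, as an engineer would, in place of code of your own. Each camera call takes 0.05 s, during which the arm holds its last target. There are 200 camera calls.

## Working session

There is one attempt and no reset: what is moved stays moved. The work goes in short steps, Python scripts to look and compute and a shell command to move; the robot and the scene stay as the last step left them, time stands still between calls to the robot, and variables do not carry over. Pictures are saved under pics/ and viewed, at most 10 in all, crops included, and the job is handed in when it is done.

```bash
mkdir -p pics
cat > h.py <<'E'
import numpy as np, cv2
from workcell import monitor, capture, camera_info, r
def pts(name, im, d, ci=None):
    ci=ci or camera_info(name)
    K=np.array([[ci['fx'],0,ci['cx']],[0,ci['fy'],ci['cy']],[0,0,1.]])
    h,w=d.shape
    u,v=np.meshgrid(np.arange(w),np.arange(h))
    n=cv2.undistortPoints(np.stack([u,v],-1).reshape(-1,1,2).astype(np.float64),K,np.array(ci['D'],float)).reshape(h,w,2)
    R=cv2.Rodrigues(np.array(ci['rvec'],float))[0]; t=np.array(ci['tvec'],float).ravel()
    X=np.dstack([n*d[...,None],d])
    return (X-t)@R, n, R, t
def hsvmask(im,name):
    h=cv2.cvtColor(im,cv2.COLOR_BGR2HSV); H,S,V=cv2.split(h)
    if name=='red': return ((H<8)|(H>172))&(S>130)&(V>60)
    if name=='yellow': return (H>20)&(H<35)&(S>130)&(V>80)
    if name=='green': return (H>45)&(H<85)&(S>80)&(V>40)
E
python3 - <<'E'
from h import *
out=[]
print(r.tips_ahead, monitor.state())
for c in ('scene','top'):
    im,d=capture(c); cv2.imwrite(f'pics/{c}0.png',im); np.savez(f'{c}0.npz',im=im,d=d)
    P,n,R,t=pts(c,im,d)
    print(c,'cam at',-R.T@t)
    for k in('red','yellow'):
        m=hsvmask(im,k).astype(np.uint8)
        N,L,S,C=cv2.connectedComponentsWithStats(m)
        for i in range(1,N):
            if S[i,4]>15:
                q=P[(L==i)&(d>0)]
                print(k,S[i],C[i].round(1),np.median(q,0).round(4) if len(q) else None, np.percentile(q,[3,97],axis=0).round(3).tolist())
    out.append(im)
cv2.imwrite('pics/both.png',cv2.resize(np.vstack(out),(512,768))[:,:])
E
```

```text
0.017 {'clock': 0.0, 'joints': array([ 1.21537744e+00,  3.51256007e-01,  1.65244389e+00,  2.88375111e-05,
        1.13907738e+00, -8.45708912e-02]), 'joint_velocities': array([ 0.00068005, -0.00022117,  0.00157967, -0.00161364, -0.00143566,
       -0.00119557]), 'effort': array([-5.25860960e-04, -5.06096220e+01, -2.91410923e+01, -1.37033571e-04,
        4.43602839e-03, -5.31244450e-05]), 'position': array([0.14699565, 0.5296666 , 0.24774005]), 'orientation': array([ 1.35016402e-01,  9.90843186e-01, -5.75179686e-04, -1.42033825e-04]), 'contact_force': array([ 0.18686764, -0.41628912,  0.03080039]), 'moment': array([ 0.02113731, -0.04775494,  0.01462878]), 'finger_force': 0.0, 'opening': 0.08534352373094507}
scene cam at [0.88604738 0.6851918  1.24853048]
red [247  20   8  24  78] [250.4  29.9] [ 0.1564 -0.5993  0.0232] [[0.125, -0.636, 0.003], [0.198, -0.551, 0.032]]
red [187  22   8   9  39] [190.6  25.9] [ 0.3402 -0.7327  0.0252] [[0.327, -0.765, 0.004], [0.361, -0.718, 0.031]]
red [203  32   9   7  31] [207.7  34.5] [ 0.307  -0.6661  0.0237] [[0.297, -0.675, -0.002], [0.323, -0.638
[... 1280 characters left out ...]
 0.21]]
red [489 227  14  14 115] [495.2 233.5] [ 0.4793 -0.5686  0.0169] [[0.461, -0.596, -0.001], [0.498, -0.552, 0.022]]
red [485 245  20   6 100] [494.8 247.7] [ 0.4397 -0.5699  0.0105] [[0.434, -0.596, 0.0], [0.448, -0.539, 0.018]]
red [495 335  17  17 104] [503.7 342.5] [ 0.1869 -0.5685  0.0207] [[0.167, -0.589, 0.014], [0.205, -0.548, 0.026]]
yellow [ 69 119  12   9  24] [ 74.  121.7] [0.7846 0.5993 0.024 ] [[0.77, 0.581, 0.021], [0.791, 0.613, 0.027]]
yellow [382 182  11  11  75] [387.1 186.6] [ 0.5593 -0.1832  0.227 ] [[0.551, -0.272, -0.001], [0.616, -0.173, 0.229]]
yellow [359 189  26  29 453] [372.8 203.8] [ 0.5147 -0.1426  0.2589] [[0.492, -0.163, 0.135], [0.568, -0.122, 0.264]]
```

View pics/top0.png

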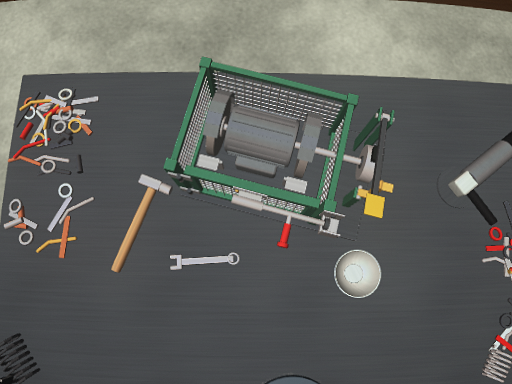

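View pics/scene0.png

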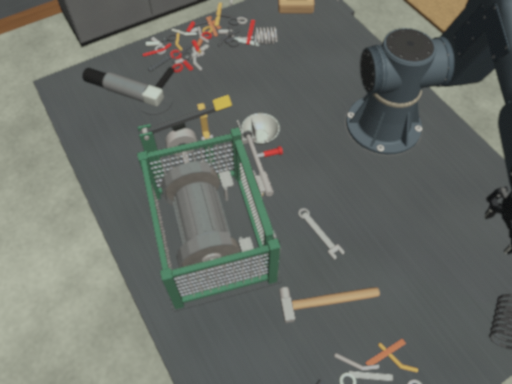

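Run:
```python
from h import *
from scipy.spatial.transform import Rotation as Ro
z=np.load('top0.npz'); im,d=z['im'],z['d']
P,n,R,t=pts('top',im,d)
m=hsvmask(im,'red').astype(np.uint8); N,L,S,C=cv2.connectedComponentsWithStats(m)
for i in range(1,N):
    if S[i,4]>150:
        q=P[(L==i)&(abs(P[...,2]-.2)<.02)]
        xy=q[:,:2].astype(np.float32); v=cv2.fitLine(xy,cv2.DIST_HUBER,0,.01,.01).ravel()
        print('handle',v,np.arctan2(v[1],v[0]), cv2.minAreaRect(xy*1000))
# green rail of the gate
g=hsvmask(im,'green')&(abs(P[...,2]-.213)<.012)&(d>0)
q=P[g]; print(len(q)); 
print(np.percentile(q,[0,5,50,95,100],axis=0).round(3).tolist())
import sys
# yellow pad
y=hsvmask(im,'yellow')&(abs(P[...,2]-.26)<.012)
a=(P[y][:,:2]*1000).astype(np.float32); print('pad',cv2.minAreaRect(a),np.median(P[y][:,2]))
print(Ro.from_quat([.135,.9908,-.0006,-.0001]).as_matrix().round(2))
```

```text
handle [ 0.96753275 -0.25274575  0.45611495  0.03462732] -0.2555171 ((458.2911376953125, 35.63777542114258), (21.845027923583984, 49.81716537475586), 80.01081848144531)
3809
[[0.506, -0.213, 0.201], [0.528, -0.117, 0.21], [0.642, 0.069, 0.214], [0.836, 0.264, 0.218], [0.863, 0.29, 0.225]]
pad ((512.9064331054688, -140.93309020996094), (38.635536193847656, 45.49906539916992), 76.1521224975586) 0.25929034357241737
[[-0.96  0.27 -0.  ]
 [ 0.27  0.96 -0.  ]
 [ 0.   -0.   -1.  ]]
```

The top view shows the guard yawed by about -0.25 rad, with the pad at px (374,205) → world (0.513, -0.141, 0.259). The red handle is at px (284,236) → world (0.46, 0.034, 0.204), the pan at (357,273), the wrench at (205,260) and the hammer at (135,225). The scene view agrees with these. I'll raise the arm and go to the pad with the jaws shut.

```bash
python3 -m crank '[{"jaw":-1,"delta_pos":[0,0,1],"twist":0},{"jaw":-1,"delta_pos":[0,0,1],"twist":0.2},{"jaw":-1,"delta_pos":[0.45,-0.84,0],"twist":0},{"jaw":-1,"delta_pos":[0.45,-0.84,0],"twist":0},{"jaw":-1,"delta_pos":[0.45,-0.84,0],"twist":0},{"jaw":-1,"delta_pos":[0.45,-0.84,0],"twist":0},{"jaw":-1,"delta_pos":[0.45,-0.84,0],"twist":0},{"jaw":-1,"delta_pos":[0.45,-0.84,0],"twist":0}]' 40
python3 -m crank '[{"jaw":-1,"delta_pos":[0.45,-0.84,0],"twist":0},{"jaw":-1,"delta_pos":[0.45,-0.84,0],"twist":0},{"jaw":-1,"delta_pos":[0.45,-0.84,0],"twist":0},{"jaw":-1,"delta_pos":[0.45,-0.84,0],"twist":0},{"jaw":-1,"delta_pos":[0.45,-0.84,0],"twist":0},{"jaw":-1,"delta_pos":[0.45,-0.84,0],"twist":0},{"jaw":-1,"delta_pos":[0,0,0],"twist":0},{"jaw":-1,"delta_pos":[0,0,0],"twist":0}]'
```

```text
clock: 0.77
position: [0.2553, 0.3266, 0.3281]
orientation: [0.125, 0.992, -0.0, -0.0]
contact_force: [0.5, 0.6, 0.1]
opening: -0.0001
finger_force: 0.0
clock: 1.43
position: [0.3635, 0.1253, 0.3281]
orientation: [0.127, 0.992, -0.0, -0.0]
contact_force: [0.2, 0.0, 0.1]
opening: 0.0
finger_force: 0.0
```

```bash
cat > w.py <<'E'
from h import *
import sys
ci=camera_info('wrist'); im,d=capture('wrist'); cv2.imwrite(f'pics/{sys.argv[1]}.png',im)
P,n,R,t=pts('wrist',im,d,ci)
print('cam',-R.T@t,monitor.state()['position'])
for k,z0,z1 in(('red',.17,.23),('yellow',.2,.28)):
    m=(hsvmask(im,k)&(P[...,2]>z0)&(P[...,2]<z1)&(d>0)).astype(np.uint8)
    N,L,S,C=cv2.connectedComponentsWithStats(m)
    for i in range(1,N):
        if S[i,4]>60:
            q=P[L==i]; print(k,S[i],C[i].round(0),np.median(q,0).round(4),'zmax',np.percentile(q[:,2],97).round(4),cv2.minAreaRect((q[:,:2]*1000).astype(np.float32)))
E
python3 w.py wr1
python3 -m crank '[{"jaw":-1,"delta_pos":[0.45,-0.84,0],"twist":0},{"jaw":-1,"delta_pos":[0.45,-0.84,0],"twist":0},{"jaw":-1,"delta_pos":[0.45,-0.84,0],"twist":0},{"jaw":-1,"delta_pos":[0.45,-0.84,0],"twist":0},{"jaw":-1,"delta_pos":[0.45,-0.84,0],"twist":0},{"jaw":-1,"delta_pos":[0.45,-0.84,0],"twist":0},{"jaw":-1,"delta_pos":[0.45,-0.84,0],"twist":0},{"jaw":-1,"delta_pos":[0,0,0],"twist":0}]'
python3 w.py wr2
```

```text
cam [0.29742118 0.14366362 0.45365103] [0.36303707 0.12640468 0.32807807]
clock: 2.15
position: [0.4913, -0.1111, 0.3276]
orientation: [0.125, 0.992, -0.0, 0.0]
contact_force: [0.7, 0.6, -0.4]
opening: 0.0004
finger_force: 0.0
cam [ 0.42499971 -0.09293674  0.45314857] [ 0.49005008 -0.10896862  0.32751672]
red [ 406   71   37   68 1602] [421. 101.] [0.4532 0.0318 0.2044] zmax 0.2091 ((457.1702575683594, 33.31842041015625), (22.714214324951172, 49.47325134277344), 74.7156982421875)
yellow [ 188  221   58   59 2093] [211. 244.] [ 0.5025 -0.1446  0.2607] zmax 0.2633 ((522.901123046875, -143.09796142578125), (37.57651138305664, 69.77943420410156), 75.1245346069336)
```

```bash
python3 -m crank '[{"jaw":-1,"delta_pos":[0.5,-0.77,0],"twist":0},{"jaw":-1,"delta_pos":[0,0,-0.6],"twist":0},{"jaw":-1,"delta_pos":[0,0,-0.6],"twist":0},{"jaw":-1,"delta_pos":[0,0,0],"twist":0}]'
python3 -m crank '[{"jaw":-1,"delta_pos":[0,0,-0.25],"twist":0},{"jaw":-1,"delta_pos":[0,0,-0.25],"twist":0},{"jaw":-1,"delta_pos":[0,0,-0.25],"twist":0},{"jaw":-1,"delta_pos":[0,0,-0.25],"twist":0},{"jaw":-1,"delta_pos":[0,0,0],"twist":0},{"jaw":-1,"delta_pos":[0,0,0],"twist":0}]'
```

```text
clock: 2.53
position: [0.5079, -0.1369, 0.2766]
orientation: [0.124, 0.992, 0.001, -0.003]
contact_force: [1.8, -1.2, 1.6]
opening: 0.0002
finger_force: 1.5
clock: 3.03
position: [0.5092, -0.1377, 0.2418]
orientation: [0.124, 0.992, 0.0, 0.0]
contact_force: [-3.8, 2.1, 6.1]
opening: -0.0003
finger_force: 3.0
```

```bash
python3 -m crank '[{"jaw":-1,"delta_pos":[0,0,-0.15],"twist":0},{"jaw":-1,"delta_pos":[0,0,-0.15],"twist":0},{"jaw":-1,"delta_pos":[0,0,0],"twist":0},{"jaw":-1,"delta_pos":[0,0,0],"twist":0},{"jaw":-1,"delta_pos":[0,0,0],"twist":0}]'
```

```text
clock: 3.45
position: [0.5094, -0.1379, 0.2304]
orientation: [0.124, 0.992, 0.0, 0.0]
contact_force: [-3.9, 2.4, 9.1]
opening: 0.0001
finger_force: 4.1
```

```bash
python3 -m crank '[{"jaw":-1,"delta_pos":[0,0,-0.04],"twist":0},{"jaw":-1,"delta_pos":[0,0,0],"twist":0},{"jaw":-1,"delta_pos":[0,0,0],"twist":0},{"jaw":-1,"delta_pos":[0,0,0.25],"twist":0},{"jaw":-1,"delta_pos":[0,0,0.25],"twist":0},{"jaw":-1,"delta_pos":[0,0,0.5],"twist":0},{"jaw":-1,"delta_pos":[0,0,0.5],"twist":0},{"jaw":-1,"delta_pos":[0,0,0],"twist":0}]'; python3 -m crank '[{"jaw":0,"delta_pos":[0,0,0.5],"twist":0},{"jaw":0,"delta_pos":[0,0,0.5],"twist":0},{"jaw":0,"delta_pos":[0,0,0],"twist":0}]'
python3 w.py wr3
```

```text
clock: 4.12
position: [0.5104, -0.1391, 0.2917]
orientation: [0.125, 0.992, -0.001, 0.003]
contact_force: [0.1, -0.1, 1.0]
opening: 0.0002
finger_force: 0.0
clock: 4.37
position: [0.5101, -0.1391, 0.331]
orientation: [0.125, 0.992, -0.001, 0.003]
contact_force: [0.7, -0.8, 0.8]
opening: 0.0354
finger_force: 0.0
cam [ 0.44311691 -0.12084738  0.45614413] [ 0.50961793 -0.13900149  0.32899195]
red [ 436   34   40   71 1791] [453.  67.] [0.4533 0.0314 0.204 ] zmax 0.209 ((457.03912353515625, 32.88597106933594), (22.653390884399414, 49.300357818603516), 75.02755737304688)
yellow [ 227  162   49   57 2678] [251. 189.] [ 0.5051 -0.1384  0.2198] zmax 0.2211 ((507.51068115234375, -138.9530029296875), (37.826351165771484, 48.435054779052734), 74.89472961425781)
yellow [217 249  36  30 703] [235. 263.] [ 0.5599 -0.1649  0.2269] zmax 0.2333 ((561.212158203125, -166.58721923828125), (28.744539260864258, 19.259252548217773), 75.62654113769531)
```

The brake is latched: pad top at 0.220 and untouched. Now to the handle, with grip point about (0.4625, 0.033, 0.198).

```bash
python3 -m crank '[{"jaw":0.2,"delta_pos":[-0.24,0.86,0],"twist":0},{"jaw":0.2,"delta_pos":[-0.24,0.86,0],"twist":0},{"jaw":0.2,"delta_pos":[-0.24,0.86,0],"twist":0},{"jaw":0.2,"delta_pos":[-0.24,0.86,0],"twist":0},{"jaw":0.2,"delta_pos":[-0.22,0.86,0],"twist":-0.1},{"jaw":0.2,"delta_pos":[0,0,-0.8],"twist":0},{"jaw":0.2,"delta_pos":[0,0,0],"twist":0},{"jaw":0.2,"delta_pos":[0,0,0],"twist":0}]' 60
python3 w.py wr4
```

```text
clock: 5.08
position: [0.4611, 0.0329, 0.2939]
orientation: [0.13, 0.992, -0.0, -0.002]
contact_force: [0.3, -0.8, 1.4]
opening: 0.0512
finger_force: 0.0
cam [0.39540532 0.05157187 0.41968761] [0.46186214 0.03241528 0.29496173]
red [ 236  162   33   70 1625] [253. 194.] [0.4525 0.0355 0.2045] zmax 0.2091 ((457.7192077636719, 34.38270568847656), (22.922367095947266, 51.751304626464844), 75.57464599609375)
yellow [ 18 293  51  32 829] [ 37. 304.] [ 0.4893 -0.1406  0.2199] zmax 0.2211 ((487.7646789550781, -139.81967163085938), (20.202669143676758, 43.34104919433594), 19.27841567993164)
yellow [ 69 335  11  13  83] [ 74. 342.] [ 0.529 -0.126  0.219] zmax 0.2206 ((533.6961059570312, -131.68914794921875), (5.219749450683594, 25.618911743164062), 42.188018798828125)
```

View pics/wr4.png

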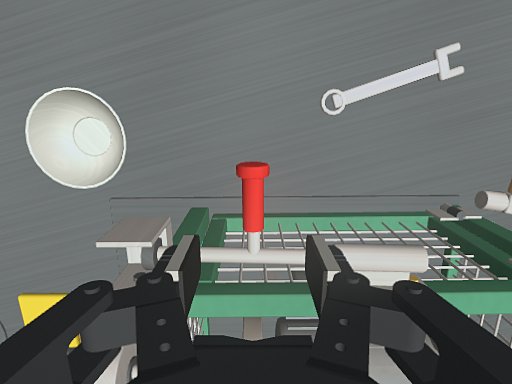

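The handle is centred between the open fingers (red at px (253,194), fingers at 185 and 322 seen in perspective), and the keeper fork is at left, px (135,235). I'll descend and close.

```bash
python3 -m crank '[{"jaw":0.2,"delta_pos":[0,0,-0.8],"twist":0},{"jaw":0.2,"delta_pos":[0.02,0.02,-0.8],"twist":0},{"jaw":0.2,"delta_pos":[0,0,-0.5],"twist":0},{"jaw":0.2,"delta_pos":[0,0,-0.3],"twist":0},{"jaw":0.2,"delta_pos":[0,0,0],"twist":0}]' 60
python3 -m crank '[{"jaw":-0.3,"delta_pos":[0,0,0],"twist":0},{"jaw":-0.6,"delta_pos":[0,0,0],"twist":0},{"jaw":-1,"delta_pos":[0,0,0],"twist":0},{"jaw":-1,"delta_pos":[0,0,0],"twist":0},{"jaw":-1,"delta_pos":[0,0,0],"twist":0},{"jaw":-1,"delta_pos":[0,0,0],"twist":0}]' 60
```

```text
clock: 5.55
position: [0.4623, 0.0326, 0.1974]
orientation: [0.131, 0.991, -0.0, -0.002]
contact_force: [-0.1, -0.6, 0.2]
opening: 0.0512
finger_force: 0.0
clock: 6.05
position: [0.4633, 0.0328, 0.2002]
orientation: [0.13, 0.992, -0.001, 0.001]
contact_force: [-2.1, -5.0, 4.8]
opening: 0.0138
finger_force: 58.4
```

```bash
python3 -m crank '[{"jaw":-1,"delta_pos":[0,0,0],"twist":0},{"jaw":-1,"delta_pos":[0,0,0],"twist":0},{"jaw":-1,"delta_pos":[0,0,0],"twist":0}]' 60
python3 -m crank '[{"jaw":-1,"delta_pos":[0,0,0.1],"twist":0},{"jaw":-1,"delta_pos":[0,0,0.1],"twist":0},{"jaw":-1,"delta_pos":[0,0,0],"twist":0},{"jaw":-1,"delta_pos":[0,0,0],"twist":0}]'
python3 w.py wr5
```

```text
clock: 6.3
position: [0.4633, 0.0328, 0.2001]
orientation: [0.13, 0.992, -0.001, 0.001]
contact_force: [-1.4, -6.4, 3.8]
opening: 0.014
finger_force: 58.4
clock: 6.63
position: [0.4629, 0.0336, 0.2072]
orientation: [0.13, 0.992, 0.0, 0.0]
contact_force: [0.4, -1.8, -2.6]
opening: 0.0139
finger_force: 58.7
cam [0.39670461 0.05229575 0.33268824] [0.46291016 0.03359952 0.20703737]
red [ 224  192   56  117 4268] [252. 243.] [0.4496 0.0369 0.2106] zmax 0.2153 ((457.5306091308594, 36.067893981933594), (23.855566024780273, 51.25950241088867), 76.31340026855469)
```

View pics/wr5.png

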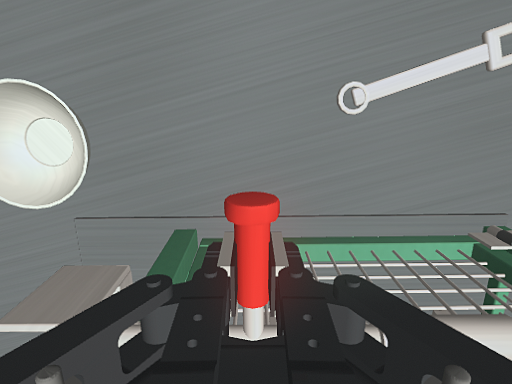

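The sleeve is between the pads, with the knob in front of them (px (252,208)). The handle has risen about 6 mm, so I'll lift 2 mm more and begin drawing gently.

```bash
python3 -m crank '[{"jaw":-1,"delta_pos":[0,0,0.05],"twist":0},{"jaw":-1,"delta_pos":[0,0,0],"twist":0},{"jaw":-1,"delta_pos":[0.03,0.12,0],"twist":0},{"jaw":-1,"delta_pos":[0.03,0.12,0],"twist":0},{"jaw":-1,"delta_pos":[0,0,0],"twist":0}]'
python3 -m crank '[{"jaw":-1,"delta_pos":[0.03,0.12,0],"twist":0},{"jaw":-1,"delta_pos":[0.03,0.12,0],"twist":0},{"jaw":-1,"delta_pos":[0,0,0],"twist":0}]'
```

```text
clock: 7.1
position: [0.4654, 0.044, 0.2087]
orientation: [0.13, 0.992, 0.0, 0.0]
contact_force: [3.6, 0.1, -4.4]
opening: 0.0133
finger_force: 58.7
clock: 7.35
position: [0.4678, 0.0536, 0.2087]
orientation: [0.13, 0.992, 0.0, 0.0]
contact_force: [3.7, -0.2, -5.2]
opening: 0.0136
finger_force: 58.7
```

```bash
python3 -m crank '[{"jaw":-1,"delta_pos":[0.05,0.15,0],"twist":0},{"jaw":-1,"delta_pos":[0.045,0.15,0],"twist":0},{"jaw":-1,"delta_pos":[0.04,0.15,0],"twist":0},{"jaw":-1,"delta_pos":[0.04,0.13,0],"twist":0},{"jaw":-1,"delta_pos":[0,0,0],"twist":0},{"jaw":-1,"delta_pos":[0,0,0],"twist":0}]'
python3 - <<'E'
from h import *
im,d=capture('top'); cv2.imwrite('pics/top2.png',cv2.resize(im[120:300,150:420],None,fx=2.9,fy=2.9,interpolation=cv2.INTER_CUBIC))
E
```

```text
clock: 7.85
position: [0.4743, 0.0765, 0.2085]
orientation: [0.13, 0.992, 0.0, -0.0]
contact_force: [-0.8, 1.4, -4.0]
opening: 0.0137
finger_force: 59.0
```

View pics/top2.png

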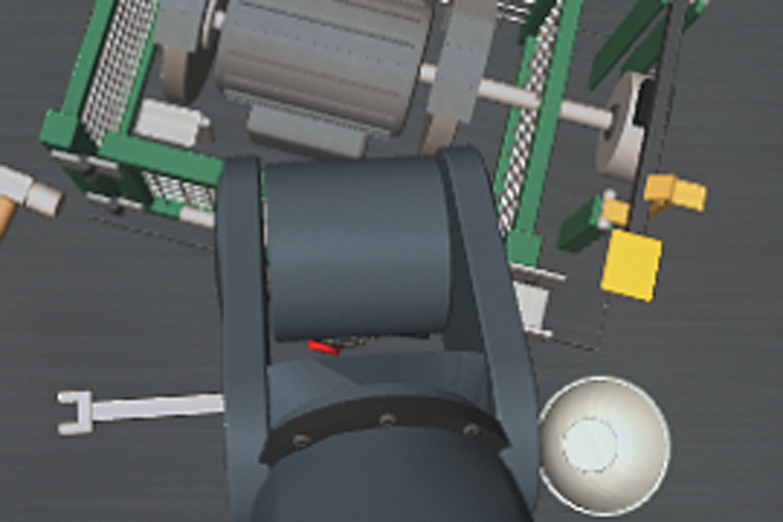

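The bolt is drawn about 45 mm on top of its initial offset, and the fork at px (535,305) looks empty. I'll swing the gate in arc steps.

```bash
python3 -m crank '[{"jaw":-1,"delta_pos":[-0.16,0.11,0],"twist":-0.37},{"jaw":-1,"delta_pos":[-0.16,0.11,0],"twist":-0.37},{"jaw":-1,"delta_pos":[-0.16,0.12,0],"twist":-0.36},{"jaw":-1,"delta_pos":[0,0,0],"twist":0}]'
python3 -m crank '[{"jaw":-1,"delta_pos":[-0.15,0.13,0],"twist":-0.37},{"jaw":-1,"delta_pos":[-0.15,0.13,0],"twist":-0.37},{"jaw":-1,"delta_pos":[-0.15,0.13,0],"twist":-0.36},{"jaw":-1,"delta_pos":[0,0,0],"twist":0}]'
```

```text
clock: 8.23
position: [0.4548, 0.0898, 0.2088]
orientation: [0.185, 0.983, 0.0, 0.0]
contact_force: [1.2, -1.9, -4.4]
opening: 0.0139
finger_force: 58.9
clock: 8.57
position: [0.4369, 0.1052, 0.2087]
orientation: [0.238, 0.971, -0.0, 0.0]
contact_force: [-0.5, -5.6, -4.6]
opening: 0.0139
finger_force: 59.1
```

```bash
python3 -m crank '[{"jaw":-1,"delta_pos":[-0.14,0.14,0],"twist":-0.37},{"jaw":-1,"delta_pos":[-0.14,0.14,0],"twist":-0.37},{"jaw":-1,"delta_pos":[-0.14,0.14,0],"twist":-0.36},{"jaw":-1,"delta_pos":[0,0,0],"twist":0},{"jaw":-1,"delta_pos":[0,0,0],"twist":0},{"jaw":-1,"delta_pos":[0,0,0],"twist":0}]'
python3 w.py wr6
python3 - <<'E'
from h import *
for c in('top','scene'):
    im,d=capture(c); P,n,R,t=pts(c,im,d)
    g=hsvmask(im,'yellow')&(P[...,2]>.2)&(P[...,2]<.28)&(P[...,0]<.535)&(d>0)
    print(c,'pad z',np.median(P[g],0) if g.any() else None)
    if c=='scene': cv2.imwrite('pics/scene2.png',cv2.resize(im[60:340,100:470],(740,560)))
E
```

```text
clock: 9.07
position: [0.421, 0.1215, 0.2087]
orientation: [0.29, 0.957, -0.0, 0.0]
contact_force: [1.2, -2.5, -5.0]
opening: 0.0145
finger_force: 59.2
cam [0.3641386  0.16066845 0.33425282] [0.42100014 0.12148824 0.20872266]
red [ 224  192   55  117 4250] [252. 244.] [0.4098 0.1291 0.2121] zmax 0.2167 ((417.43878173828125, 124.46405792236328), (23.3305721282959, 53.62483596801758), 56.7149772644043)
top pad z [ 0.50696146 -0.13912773  0.21974296]
scene pad z [ 0.50768033 -0.13429549  0.21905306]
```

View pics/scene2.png

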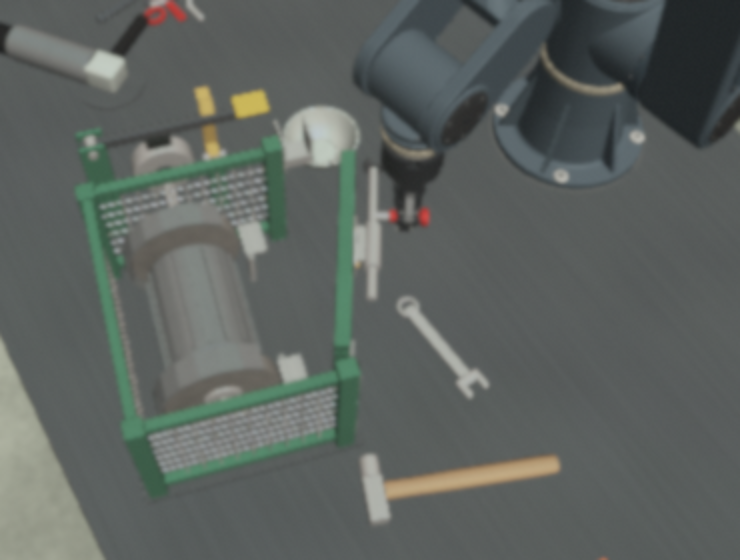

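View pics/wr6.png

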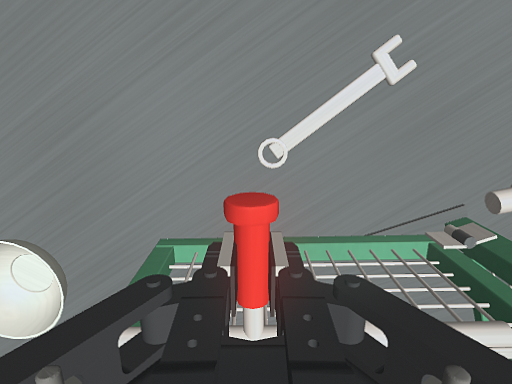

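The gate stands about 0.32 rad ajar, with the handle still in the grip (px (252,244)). The pad is still latched at z 0.219–0.220. The hammer, wrench and pan look to be where they were. I'm handing in.

```bash
python3 -m crank '[{"jaw":-1,"delta_pos":[0,0,0],"twist":0},{"jaw":-1,"delta_pos":[0,0,0],"twist":0}]'; python3 -c "
from workcell import r
print(r.job_done())"
```

```text
clock: 9.38
position: [0.4207, 0.1218, 0.2087]
orientation: [0.291, 0.957, 0.0, 0.0]
contact_force: [1.0, -4.2, -4.8]
opening: 0.0135
finger_force: 59.2
the job is handed in; nothing more can be done
None
```

I handed the job in at 9.4 s with the brake latched (pad top about 0.220 m), the bolt drawn at least 44 mm and the gate held about 0.32 rad ajar by the red handle; the hand-in returned no verdict, and I checked by eye only that the hammer, wrench and pan had not moved.

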